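Jack up the titrator and hold it

ROBOT

A 6-joint arm with a two-finger parallel gripper is mounted at the origin on the work surface. World frame = base frame: x ahead of the robot, y to its left, z up, the work surface at z = 0. Lengths are in mm, angles in rad, forces in N, time in s.
With the tool pointing down it reaches from about 350 to 875 mm from the base axis. Payload 4.2 kg.
Tool frame: the origin (TCP) lies between the finger pads; the fingertips stand 17 mm ahead of it and the grasp point (between the pads) lies 2 mm behind it (nose_length is the distance from the TCP to the fingertips, in mm); z points along the fingers, y is the direction in which the jaws open and shut (so a half turn about z gives the same grasp; the last joint's range is limited). The gripper opens to 85 mm and grips with 20 to 120 N. Pads are 22 mm wide; open, the fingers measure 114 mm over their backs; the gripper's body (76 mm by 85 mm) begins 54 mm behind the grasp point. The pads swing forward as they close: fully open they stand 13 mm farther back than shut.
Start: joints at [1.483, 0.385, 0.008, 0, -1.194, -0.259], TCP at [212.398, 587.781, 248.312] pointing down, gripper open.
Joint ranges: [-3.14, 3.14], [-1.21, 2.06], [-1.07, 1.41], [-3.16, 2.05], [-2.99, -0.16], [-3.1, 3.1]. Speed limits (rad/s): [2.79, 2.79, 3.14, 3.14, 3.14, 3.14].

INTERFACE

Orientations are given as a unit quaternion [x, y, z, w].
In Python, from bench import * gives the robot as it stands.
- The arm moves only by the tool jog_arm, never from a script. Its argument "increments" is a list of rows, each a list of 4 numbers: the shift along the tool's x, y, z in m, then the turn about the tool's z in degrees. A call has 1 to 10 rows; each row is the pose to reach, as a shift and turn from the pose measured when the call began, along the tool's axes at that moment; what a row does not reach only later rows make up. A row lasts 1/8 s, in which the tool goes at most 62.5 mm and 10.7 degrees, less where a joint would pass 70% of its speed; a pose out of reach is approached as far as the arm can. A call with a gripper value outside its range is refused whole. "hand" is the gripper's target within -1 to 1 (fully open at 1, half-way at 0, shut at -1), set as the call begins (left out, the last holds). The fingers move at their own pace and stop on an object; the grip force is fixed at half the most. Time passes only in rows, so rows that repeat a pose let the fingers close. It gives the time, the measured TCP pose, the force and the opening at its end, in the units of the state.
- read_state(): the state, without advancing time (a new reading comes with each control period).
- get_image(name): name is "scene" or "top" or "wrist"; returns the picture (420x560x3 uint8, red, green, blue); there is no depth.
- calibration(name): a dict with "fx", "fy", "cx", "cy" (pixels), "position" and "rotation" of the camera in the world; the wrist camera has in their place "hand_eye" (4x4, takes a point from camera to tool coordinates, whose origin is the TCP and whose axes are the flange's). Camera axes: x right, y up, looking along -z (the intrinsics and any distortion apply to the point x, -y, -z); pixel columns grow to the right and rows downward; lengths in mm; the calibration is good to about 2 mm. A picture is of the moment at which its call begins: read the wrist's pose just before it. calibration takes no time and is no camera call.
- job_done(): hands the job in, once; it reports no verdict.
The state is a dict: "clock": time; "joints": joint angles; "joint_vel": joint speeds; "joint_efforts": joint torques, N m; "position": TCP position; "ee_rot": TCP orientation; "contact_force": force on the tool from outside, world axes, zero at the start; "wrist_torque": the same for the moment, N m; "gripper_width": finger opening in mm.
Only numpy, scipy, OpenCV 4.12 (cv2) and the standard library are available. Lean on these libraries where they do the work, as an engineer would, in place of code of your own. Each camera call takes 0.05 s, during which the arm holds its last target.

TASK

The two titrator feet on the lift lug side need changing: without lifting the lever jack off the bench, slide it in until its saddle is centred under the lift lug with the round boss. Give the handle a trial pump, so that both of these feet come off the bench, and let it back up all the way so that they settle on the bench again with the saddle still in place. Then press the handle right down to its stop and finish still holding it down, titrator raised, without touching the titrator with the arm, shifting it along the bench or disturbing anything else.

Things in the scene. Friction and masses are not known exactly. Their poses are not given: they have to be found in the camera images.
- titrator: grey bench titrator, amber bottle and glass burette on top, about 4.5 kg; case 230 x 190 mm, 146 mm high (320 with bottle), loose on four rubber feet, chassis 30 mm off the bench. Origin on the bench plane below the case's centre, z up. Its -x face (x = -115 mm) has the steel lift lug in the middle; -y is the display side. When the lug is raised it tips about the two feet at x = +95 mm
- lift_point (a point): centre of the lift lug's underside, below its boss. The lug is a steel tongue 50 mm wide, 8 thick, sticking out 55 mm from the case, underside 52 mm above the bench, with a raised round boss (24 mm across, 4 high) on top; point at x = -145 mm in the titrator's frame. The small forked ears 72 mm to either side (22 mm long) are tie-downs, not for lifting
- near_foot_a (a point): underside of the foot at (-95, -75) mm in the titrator's frame (26 mm across), one of the two near feet, on the lug's side; z = 0 when it stands on the bench
- near_foot_b (a point): underside of the other near foot, at (-95, +75) mm
- far_feet (a point): bench-level point midway between the two far feet, about which the titrator tips, at (+95, 0) mm
- jack: low lever jack, 0.94 kg: dark steel base plate 240 x 64 x 8 mm, two upright grey cheeks, a handle sloping up to the rear, a round saddle near the toe. Origin on the bench plane below the handle's pivot; x to the toe, z up. Plate from x = -150 to +90 mm; saddle at x = +60 between guide blocks 30 mm high. Loose on the bench, slides flat with 5 to 10 N
- jack_cheeks (a point): point midway between the tops of the two cheeks, 60 mm above the bench, right above the jack's origin. Cheeks 40 mm wide over their outsides (along the jack's y), x = -28 to +22 mm, from the plate (8 mm high) up to 60 mm: can be pinched from above across their outsides. The handle leaves between them to the rear, rising 26 degrees at rest
- saddle_top (a point): centre of the top of the round saddle, 36 mm across; 44 mm above the bench with the handle up (8 mm below the lug), 67 mm with it fully down. It rises straight up
- grip_top (a point): centre of the top face of the handle's black rubber grip: 85 mm long, 28 wide, 22 thick, centred 167.5 mm from the pivot, which is 48 mm above the bench at the jack's x = y = 0. At rest this point is 131 mm above the bench and 146 mm behind the pivot; fully down 67 mm above the bench and 167 mm behind
- jack_handle (a joint): handle angle in rad: 0 = up at rest (26 degrees above level), grows as the grip is pressed down, stop at 0.40 (3 degrees above level). The saddle rises 58 mm per rad and meets the lug at about 0.14. A spring returns the handle to 0 and lowers the saddle: nothing locks. Pressing on the grip takes about 3 N, and 8 to 12 N with the titrator's weight on it
- flask_large: bystander: conical glass flask, 80 mm across, 125 mm high; origin under its centre
- flask_small: bystander: conical glass flask, 64 mm across, 100 mm high; origin under its centre
- beaker: bystander: glass beaker, 68 mm across, 75 mm high; origin under its centre
- reagent_bottle: bystander: amber bottle, 76 mm across, 145 mm high; origin under its centre
- spare_foot: bystander: the new levelling foot, 26 mm across, 40 mm high with its stud up, standing beside the titrator's lift side; origin under its centre
- spanner: bystander: open-ended spanner 150 mm long lying beside the titrator's display side; origin under its middle

How it is judged:
By the outcome, as a careful person would: the job done as asked, in the order asked, and still so for the second after the job is handed in, while the arm keeps its last pose, push and grip.
It also fails if it takes over 58 s, if anything falls off the work surface, if the arm or the gripper's body presses on something with over 40 N, if the wrist force passes 120 N, or if a joint passes its speed limit or range.

## Working session

There is one attempt and no reset: what is moved stays moved. The work goes in short steps, Python scripts to look and compute and a tool call to move; the robot and the scene stay as the last step left them, time stands still between calls to the robot, and variables do not carry over. Pictures are saved under pics/ and viewed, and the job is handed in when it is done.

Besides the shell and the picture viewer there is one more tool, called after "Request:" in YAML: its name, and indented under it one key for each argument. jog_arm: Moves the arm, as the interface text tells. Its arguments: {"type":"object","properties":{"increments":{"type":"array"},"hand":{"type":"number"}},"required":["increments"]}

```bash
mkdir -p pics; ls
python3 - <<'E'
from bench import *
import cv2
s=read_state(); print(s)
for n in ["scene","top","wrist"]:
    im=get_image(n); cv2.imwrite(f"pics/{n}0.png",im[:,:,::-1]); print(n,calibration(n))
E
```

```text
pics
{'clock': 0.0, 'joints': array([ 1.48262196e+00,  3.85548720e-01,  6.60877545e-03, -5.31544337e-04,
       -1.19401394e+00, -2.58602920e-01]), 'joint_vel': array([0.00107501, 0.00087886, 0.00020509, 0.00229357, 0.00043982,
       0.00123917]), 'joint_efforts': array([ 1.83671714e-04, -3.92286837e+01,  1.88403797e+01,  4.18612093e+00,
       -4.70003040e-03,  1.36151741e-06]), 'position': array([212.2011324 , 587.27494908, 247.21478471]), 'ee_rot': array([ 9.84988286e-01, -1.72617644e-01, -1.54311040e-04,  1.09588863e-03]), 'contact_force': array([-0.78113249, -0.63340739, -0.24107305]), 'wrist_torque': array([-0.02878823,  0.00529102,  0.02789217]), 'gripper_width': 85.03665398146343}
scene {'fx': 500.2882898715918, 'fy': 500.2882898715918, 'cx': 282.42779671611567, 'cy': 213.3728145208138, 'position': array([1410.10202885,  253.34885473,  926.96402925]), 'rotation': array([0.24609569, 0.32999113, 0.73097948, 0.5442534 ])}
top {'fx': 385.9049275958124, 'fy': 385.9049275958124, 'cx': 276.79672872040373, 'cy': 210.79380105426776, 'position': array([ 439.11766686,  -11.37577681, 1152.71756793]), 'rotation': array([-0.03052524,  0.02579918,  0.70802346, -0.70505702])}
wrist {'fx': 293.2328971036767, 'fy': 293.2328971036767, 'cx': 281.4998973717207, 'cy': 208.62570220646188, 'hand_eye': array([[-1.49473503e-03,  9.48171779e-01,  3.17754690e-01,
         8.10945059e+01],
       [ 9.99998188e-01,  1.04276071e-03,  1.59247387e-03,
         1.42018847e-01],
       [ 1.17859667e-03,  3.17756495e-01, -9.48171620e-01,
        -1.25805701e+02],
       [ 0.00000000e+00,  0.00000000e+00,  0.00000000e+00,
         1.00000000e+00]])}
```

View pics/scene0.png

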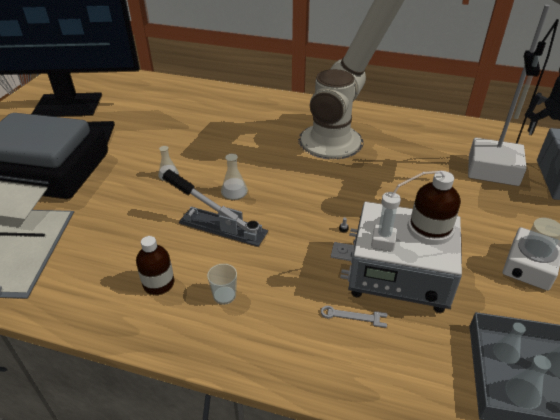

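View pics/top0.png

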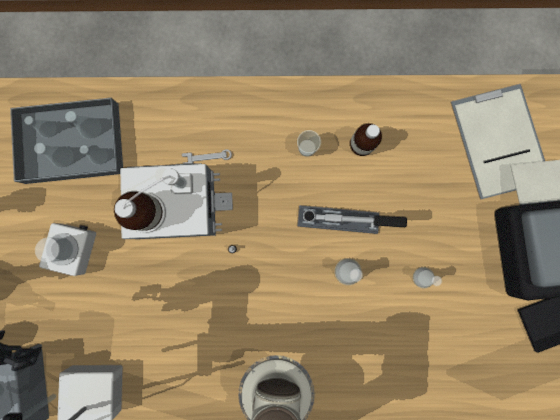

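View pics/wrist0.png

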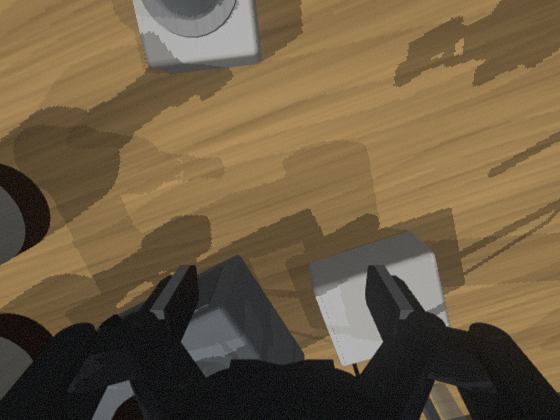

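```bash
cat > h.py <<'E'
import numpy as np, cv2
from scipy.spatial.transform import Rotation as R
from bench import *
def cam(n,st=None):
    c=calibration(n)
    if n=="wrist":
        H=np.array(c["hand_eye"]); Rt=R.from_quat(st["ee_rot"]).as_matrix()
        return c, Rt@H[:3,3]+st["position"], Rt@H[:3,:3]
    return c, np.array(c["position"]), R.from_quat(c["rotation"]).as_matrix()
def px2w(n,u,v,z,st=None):
    c,p,M=cam(n,st)
    d=M@np.array([(u-c["cx"])/c["fx"],-(v-c["cy"])/c["fy"],-1.])
    return p+d*(z-p[2])/d[2]
def w2px(n,P,st=None):
    c,p,M=cam(n,st); q=M.T@(np.array(P,float)-p)
    return c["cx"]+c["fx"]*q[0]/-q[2], c["cy"]-c["fy"]*q[1]/-q[2]
def crop(src,dst,x0,y0,x1,y1,k):
    im=cv2.imread(src)[y0:y1,x0:x1]; cv2.imwrite(dst,cv2.resize(im,None,fx=k,fy=k,interpolation=cv2.INTER_CUBIC))
E
python3 - <<'E'
from h import *
crop("pics/top0.png","pics/t_jack.png",285,190,415,240,6)
crop("pics/top0.png","pics/t_tit.png",110,140,250,260,5)
crop("pics/scene0.png","pics/s_jack.png",150,150,280,250,6)
crop("pics/scene0.png","pics/s_tit.png",310,200,470,330,5)
print(calibration("top").keys())
print(w2px("top",[0,0,0]),px2w("top",309,215,44),px2w("top",406,222,100))
E
```

```text
dict_keys(['fx', 'fy', 'cx', 'cy', 'position', 'rotation'])
(np.float64(276.18684096482923), np.float64(394.19509519357496)) [515.10121884 -96.77095128  44.        ] [ 490.99020531 -356.34448492  100.        ]
```

View pics/t_jack.png

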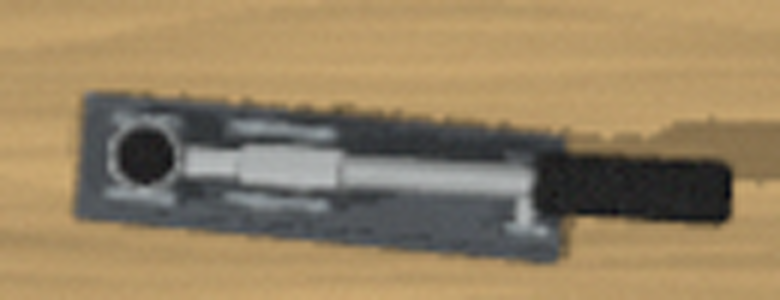

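View pics/t_tit.png

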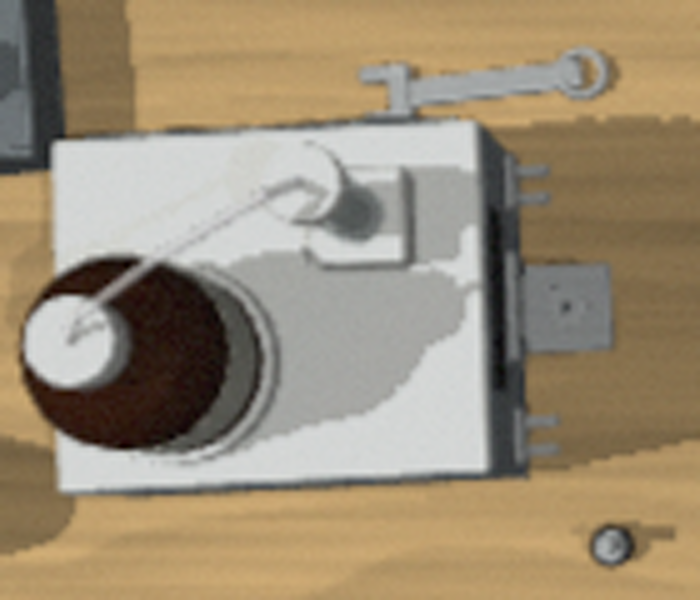

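View pics/s_jack.png

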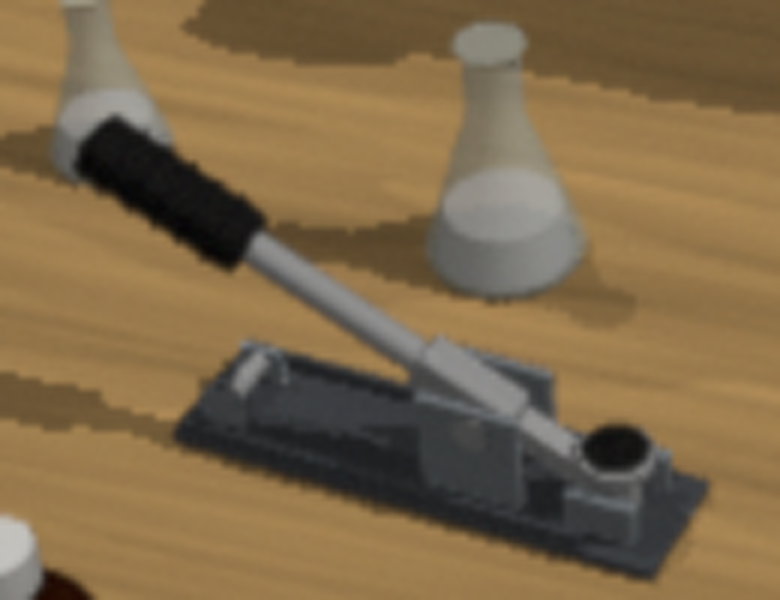

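View pics/s_tit.png

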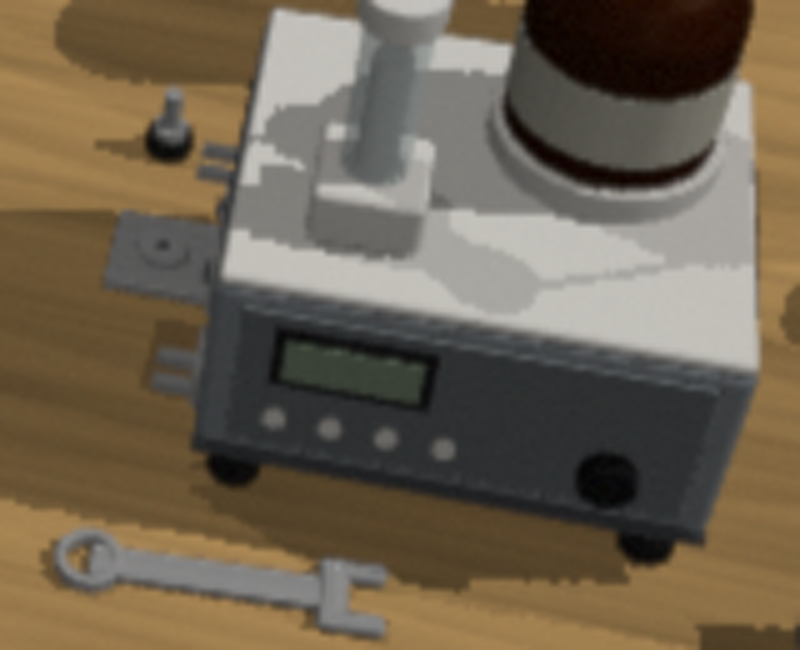

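```bash
cat > m.py <<'E'
from h import *
J=[(85,93),(78,217),(553,262),(567,137)]
P=[px2w("top",285+u/6,190+v/6,8)[:2] for u,v in J]
print("plate",np.round(P,1), [np.linalg.norm(P[i]-P[(i+1)%4]).round(1) for i in range(4)])
c=np.mean(P,0); d=(P[0]+P[1]-P[2]-P[3]); d/=np.linalg.norm(d); print("ang",np.degrees(np.arctan2(d[1],d[0])),"org",c+30*d)
s=px2w("top",285+145/6,190+155/6,44)[:2]; print("saddle",s,"org from saddle",s-60*d)
Cs=[(232,122),(340,132),(232,203),(330,205)]
print("cheeks",np.mean([px2w("top",285+u/6,190+v/6,60)[:2] for u,v in Cs],0))
T=[(52,142),(478,120),(490,472),(62,492)]
P=[px2w("top",110+u/5,140+v/5,146)[:2] for u,v in T]
print("case",np.round(P,1), [np.linalg.norm(P[i]-P[(i+1)%4]).round(1) for i in range(4)])
c=np.mean(P,0); d=(P[0]+P[3]-P[1]-P[2]); d/=np.linalg.norm(d); print("ang",np.degrees(np.arctan2(d[1],d[0])),"org",c,"lift pt",c-145*d)
print("boss top",px2w("top",110+567/5,140+307/5,64), "scene",px2w("scene",310+163/5,200+245/5,64))
print("lug tip",px2w("top",110+608/5,140+265/5,60),px2w("top",110+611/5,140+350/5,60))
print("saddle scene",px2w("scene",150+617/6,150+447/6,44))
print("spare",px2w("top",110+612/5,140+546/5,20))
print("flaskL scene",px2w("scene",150+505/6,150+290/6,0),"flask top",px2w("top",349,272,40),px2w("top",424,278,40),"beaker",px2w("top",309,143,40),"bottle",px2w("top",366,140,70))
E
python3 m.py
```

```text
plate [[ 546.1  -70.6]
 [ 484.5  -66.6]
 [ 461.4 -300.4]
 [ 523.1 -308.8]] [np.float64(61.7), np.float64(234.9), np.float64(62.3), np.float64(239.3)]
ang 84.42070639422437 org [ 506.67673163 -156.73602488]
saddle [512.6956757  -97.22489289] org from saddle [ 506.8622823  -156.94064895]
cheeks [ 506.4021102  -161.30741793]
case [[634.  408.9]
 [644.6 183.1]
 [458.6 174.8]
 [449.1 398.4]] [np.float64(226.0), np.float64(186.2), np.float64(223.7), np.float64(185.2)]
ang 92.56355229538555 org [546.5389387  291.28870334] lift pt [553.0244264  146.43381578]
boss top [553.48916922 147.19744498  64.        ] scene [554.51991473 149.70547216  64.        ]
lug tip [577.89376233 124.53015322  60.        ] [529.21354044 122.55980994  60.        ]
saddle scene [513.92665496 -94.48034383  44.        ]
spare [417.51204987 126.27048731  20.        ]
flaskL scene [ 3.78918500e+02 -2.00542560e+02  1.13686838e-13] flask top [ 351.89176347 -209.40779469   40.        ] [ 334.25555881 -422.24493545   40.        ] beaker [726.96484197 -99.31408853  40.        ] bottle [ 726.98276351 -259.49985947   70.        ]
```

```bash
cat >> h.py <<'E'
def az(st):
    x=R.from_quat(st["ee_rot"]).as_matrix()[:,0]; return np.degrees(np.arctan2(x[1],x[0]))
def plan(P,a=None,st=None):
    st=st or read_state(); M=R.from_quat(st["ee_rot"]).as_matrix()
    d=M.T@(np.array(P,float)-st["position"])/1000
    t=0 if a is None else -(((a-az(st))+180)%360-180)
    print("shift m",np.round(d,4),"turn",round(t,2))
def show():
    s=read_state(); print("t",round(s["clock"],2),"p",s["position"].round(1),"az",az(s).round(2),"F",s["contact_force"].round(1),"w",round(s["gripper_width"],1),"tilt",R.from_quat(s["ee_rot"]).as_matrix()[:,2].round(4)); return s
E
python3 - <<'E'
from h import *
show(); plan([506.5,-160,250],-95.6)
E
```

```text
t 0.15 p [212.3 587.4 247.5] az -19.88 F [-0.   0.4 -0.4] w 85.2 tilt [-5.0e-04 -1.6e-03 -1.0e+00]
shift m [ 0.5308  0.6029 -0.0015] turn 75.72
```

Request:
jog_arm:
  increments:
    - [0.033,0.038,-0.03,5]
    - [0.066,0.076,-0.05,10]
    - [0.1,0.113,-0.05,15]
    - [0.133,0.151,-0.05,20]
    - [0.166,0.188,-0.05,25]
    - [0.199,0.226,-0.05,30]
    - [0.232,0.264,-0.05,35]
    - [0.265,0.301,-0.05,40]
    - [0.299,0.339,-0.05,45]
    - [0.332,0.377,-0.05,50]
  hand: 1

```text
clock: 1.4
position: [396.5, 118.4, 298.2]
ee_rot: [0.819, -0.574, 0.0, 0.001]
contact_force: [1.1, 0.6, 0.0]
gripper_width: 85.7
```

Run:
```python
from h import *
show(); plan([506.5,-150,215],-95.6)
```

```text
t 1.4 p [396.5 118.4 298.2] az -70.02 F [1.1 0.6 0. ] w 85.7 tilt [-2.0e-04 -1.3e-03 -1.0e+00]
shift m [ 0.2898 -0.0117  0.0835] turn 25.58
```

Request:
jog_arm:
  increments:
    - [0.05,-0.002,0.01,5]
    - [0.1,-0.004,0.02,10]
    - [0.15,-0.006,0.04,15]
    - [0.2,-0.008,0.06,20]
    - [0.25,-0.01,0.075,25.6]
    - [0.2898,-0.0117,0.0835,25.6]
    - [0.2898,-0.0117,0.0835,25.6]
    - [0.2898,-0.0117,0.0835,25.6]

```text
clock: 2.4
position: [506.1, -150.0, 214.7]
ee_rot: [-0.671, 0.741, -0.0, -0.001]
contact_force: [0.7, 0.4, 0.4]
gripper_width: 85.2
```

Run:
```python
from h import *
s=show(); im=get_image("wrist"); cv2.imwrite("pics/w1.png",im[:,:,::-1])
for P in [[506.5,-160,60],[512.8,-97,44],[492,-302,131]]: print(w2px("wrist",P,s))
```

```text
t 2.4 p [ 506.1 -150.   214.7] az -95.65 F [0.7 0.4 0.4] w 85.2 tilt [-0.0011 -0.0011 -1.    ]
(np.float64(279.4914961194001), np.float64(187.09565461783984))
(np.float64(279.70625472720764), np.float64(239.1940550624404))
(np.float64(278.82021002063334), np.float64(-14.515063381999198))
```

View pics/w1.png

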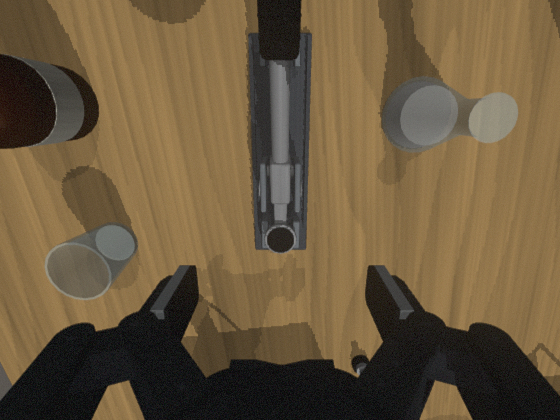

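Run:
```python
from h import *
plan([506.5,-160.3,42],-95.6)
```

```text
shift m [ 0.0104 -0.0014  0.1731] turn 0.01
```

Request:
jog_arm:
  increments:
    - [0.01,-0.0014,0.04,0]
    - [0.0104,-0.0014,0.08,0]
    - [0.0104,-0.0014,0.115,0]
    - [0.0104,-0.0014,0.14,0]
    - [0.0104,-0.0014,0.155,0]
    - [0.0104,-0.0014,0.165,0]
    - [0.0104,-0.0014,0.173,0]
    - [0.0104,-0.0014,0.173,0]

```text
clock: 3.45
position: [506.6, -160.2, 42.1]
ee_rot: [-0.672, 0.741, -0.0, -0.001]
contact_force: [0.1, 0.4, -0.2]
gripper_width: 85.4
```

Run:
```python
from h import *
s=show(); im=get_image("wrist"); cv2.imwrite("pics/w2.png",im[:,:,::-1])
print(w2px("wrist",[506.5,-160,60],s))
```

```text
t 3.45 p [ 506.6 -160.2   42.1] az -95.58 F [ 0.1  0.4 -0.2] w 85.4 tilt [-4.0e-04 -1.2e-03 -1.0e+00]
(np.float64(280.9061228922672), np.float64(307.1279166215769))
```

View pics/w2.png

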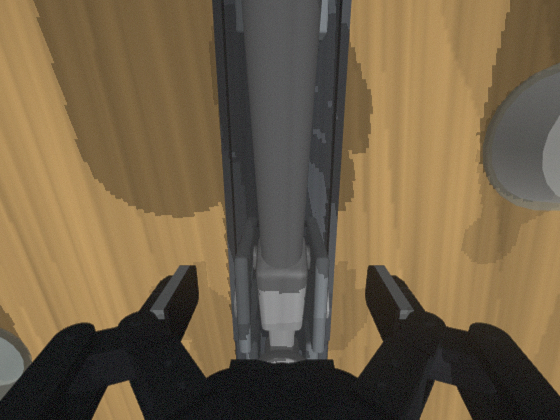

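Request:
jog_arm:
  increments:
    - [0,0,0,0]
    - [0,0,0,0]
    - [0,0,0,0]
    - [0,0,0,0]
    - [0,0,0,0]
    - [0,0,0,0]
    - [0,0,0,0]
    - [0,0,0,0]
  hand: -1

```text
clock: 4.5
position: [506.8, -160.3, 43.0]
ee_rot: [-0.672, 0.741, -0.001, -0.0]
contact_force: [-1.9, 1.1, 5.6]
gripper_width: 39.0
```

Run:
```python
from h import *
s=show(); im=get_image("wrist"); cv2.imwrite("pics/w3.png",im[:,:,::-1])
im=get_image("scene"); cv2.imwrite("pics/s3.png",im[:,:,::-1])
crop("pics/s3.png","pics/s3c.png",130,100,300,260,4)
plan([556.0-.0,87.6-3,42.1],-87.4)
```

```text
t 4.5 p [ 506.8 -160.3   43. ] az -95.58 F [-1.9  1.1  5.6] w 39.0 tilt [ 5.0e-04 -1.4e-03 -1.0e+00]
shift m [-0.2485 -0.0252  0.0006] turn -8.17
```

View pics/w3.png

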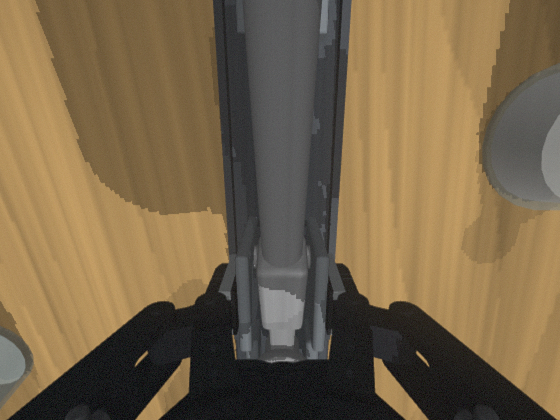

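View pics/s3c.png

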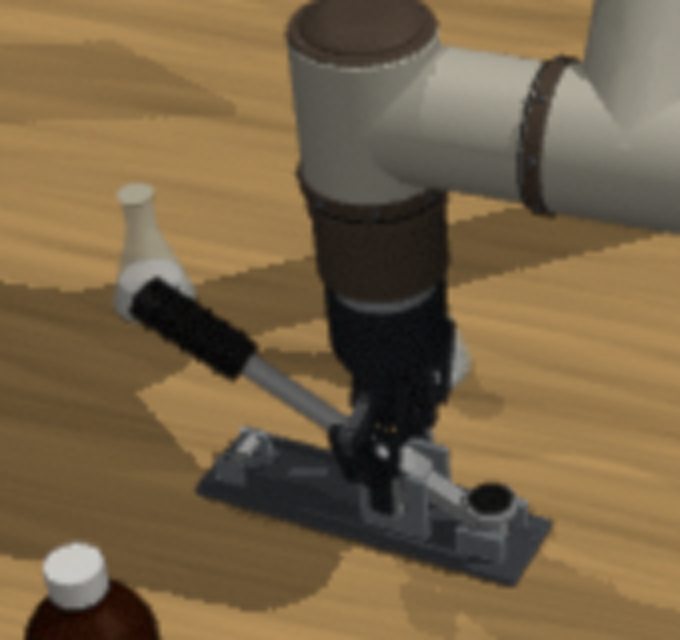

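Run:
```python
from h import *
plan([558.8,24.6,42.1],-87.4)
```

```text
shift m [-0.189  -0.0338  0.0007] turn -8.17
```

Request:
jog_arm:
  increments:
    - [-0.01,-0.002,0.0008,-0.4]
    - [-0.03,-0.005,0.0008,-1.2]
    - [-0.055,-0.01,0.0008,-2.3]
    - [-0.08,-0.014,0.0008,-3.4]
    - [-0.105,-0.019,0.0008,-4.5]
    - [-0.13,-0.023,0.0008,-5.6]
    - [-0.155,-0.028,0.0008,-6.7]
    - [-0.175,-0.031,0.0008,-7.6]
    - [-0.189,-0.0338,0.0008,-8.2]
    - [-0.189,-0.0338,0.0008,-8.2]

```text
clock: 5.85
position: [559.2, 24.8, 43.0]
ee_rot: [0.723, -0.69, 0.001, 0.0]
contact_force: [-2.8, 0.7, 8.3]
gripper_width: 39.3
```

Run:
```python
from h import *
s=show(); 
for n in ("scene","top","wrist"):
  im=get_image(n); cv2.imwrite(f"pics/{n}4.png",im[:,:,::-1])
crop("pics/scene4.png","pics/s4c.png",220,150,380,310,4)
crop("pics/top4.png","pics/t4c.png",190,150,350,270,5)
```

```text
t 5.85 p [559.2  24.8  43. ] az -87.33 F [-2.8  0.7  8.3] w 39.3 tilt [ 0.0012 -0.0016 -1.    ]
```

View pics/s4c.png

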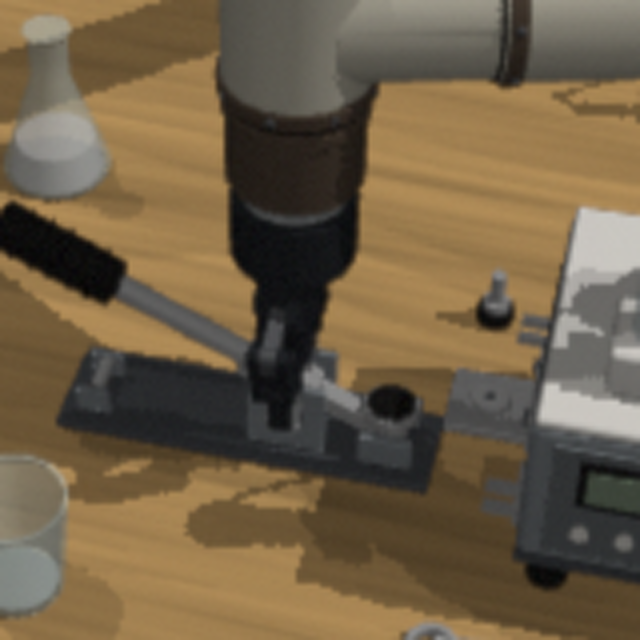

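View pics/t4c.png

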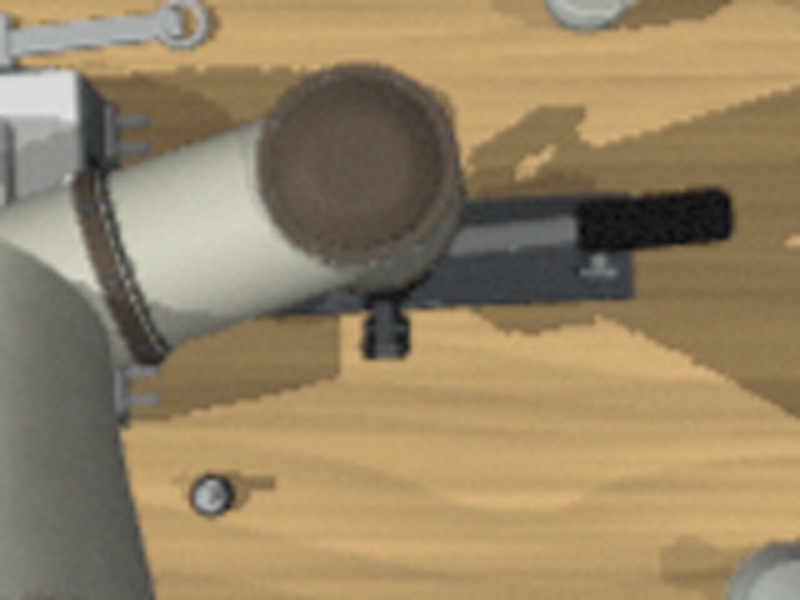

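View pics/wrist4.png

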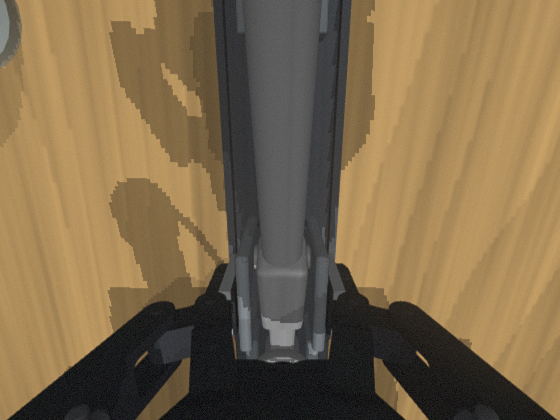

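View pics/scene4.png

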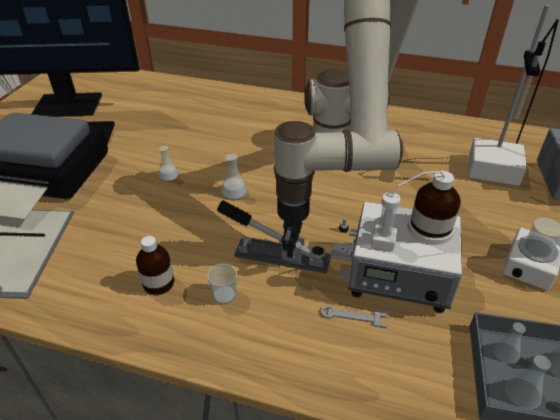

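View pics/top4.png

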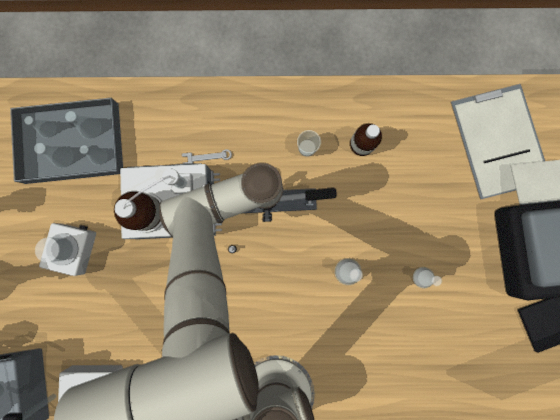

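Run:
```python
from h import *
print(read_state()["joints"].round(3))
```

```text
[ 0.335  0.507 -0.395  0.003 -0.668 -0.29 ]
```

Run:
```python
from h import *
def tri(a,b):
    L=[]
    for n,(u,v) in (("top",a),("scene",b)):
        c,p,M=cam(n); d=M@np.array([(u-c["cx"])/c["fx"],-(v-c["cy"])/c["fy"],-1.]); L.append((p,d/np.linalg.norm(d)))
    A=sum(np.eye(3)-np.outer(d,d) for p,d in L); B=sum((np.eye(3)-np.outer(d,d))@p for p,d in L)
    x=np.linalg.solve(A,B); return x.round(0),[round(float(np.linalg.norm((np.eye(3)-np.outer(d,d))@(x-p))),1) for p,d in L]
print("cap",tri((262,184),(296,130)))
print("w1 left end",tri((165,208),(400,152)))
print("w1 ring",tri((213,200),(348,152)))
print("bottle cap",tri((125,208),(443,180)))
print("burette cap",tri((182,180),(391,200)))
```

```text
cap (array([555.,  25., 376.]), [1.8, 1.8])
w1 left end (array([511., 237., 333.]), [3.8, 3.8])
w1 ring (array([529., 133., 325.]), [1.6, 1.6])
bottle cap (array([516., 337., 287.]), [0.2, 0.2])
burette cap (array([582., 229., 258.]), [12.5, 12.5])
```

Run:
```python
from h import *
for z in (330,380): print(px2w("top",166,198,z),px2w("top",206,183,z))
plan([557.0,64.6,42.1],-87.4)
```

```text
[533.46162497 231.95929009 330.        ] [565.55554989 146.24999813 330.        ]
[527.72794663 217.17079666 380.        ] [557.87138901 136.67041814 380.        ]
shift m [-0.0399  0.0003  0.0009] turn 0.07
```

Request:
jog_arm:
  increments:
    - [-0.008,0,0.0009,0]
    - [-0.018,0,0.0009,0]
    - [-0.03,0,0.0009,0]
    - [-0.04,0,0.0009,0]
    - [-0.04,0,0.0009,0]

```text
clock: 6.62
position: [557.5, 64.3, 43.0]
ee_rot: [0.724, -0.69, 0.001, 0.0]
contact_force: [-1.4, -2.4, 7.9]
gripper_width: 39.0
```

Run:
```python
from h import *
s=show(); 
for n in ("scene","top"):
  im=get_image(n); cv2.imwrite(f"pics/{n}5.png",im[:,:,::-1])
crop("pics/scene5.png","pics/s5c.png",260,100,470,300,3.5)
crop("pics/top5.png","pics/t5c.png",110,140,350,270,3)
plan([556.1,84.6,42.1],-87.4)
```

```text
t 6.62 p [557.5  64.3  43. ] az -87.3 F [-1.4 -2.4  7.9] w 39.0 tilt [ 0.0016 -0.0023 -1.    ]
shift m [-0.0203  0.0005  0.0009] turn 0.1
```

View pics/s5c.png

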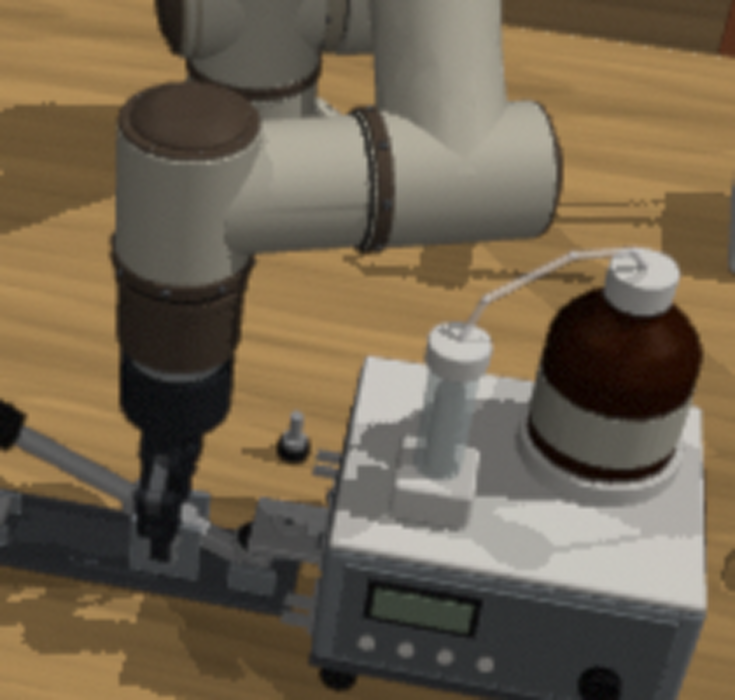

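View pics/t5c.png

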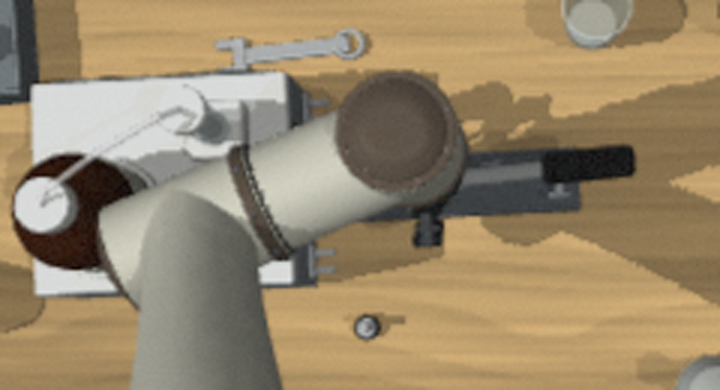

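Request:
jog_arm:
  increments:
    - [0,0,0,0]
    - [0,0,0,0]
    - [0,0,0,0]
    - [0.003,0,-0.005,0]
    - [0.01,0,-0.01,0]
    - [0.017,0,-0.011,0]
    - [0.017,0,-0.011,0]
    - [0.017,0,-0.011,0]
  hand: 0.4

```text
clock: 7.72
position: [558.3, 47.2, 54.0]
ee_rot: [0.723, -0.69, 0.001, 0.0]
contact_force: [-0.4, -0.7, -0.0]
gripper_width: 59.6
```

Run:
```python
from h import *
s=show(); 
for n in ("scene","wrist"):
  im=get_image(n); cv2.imwrite(f"pics/{n}6.png",im[:,:,::-1])
crop("pics/scene6.png","pics/s6c.png",220,180,380,300,5)
```

```text
t 7.72 p [558.3  47.2  54. ] az -87.32 F [-0.4 -0.7 -0. ] w 59.6 tilt [ 0.0016 -0.0021 -1.    ]
```

View pics/s6c.png

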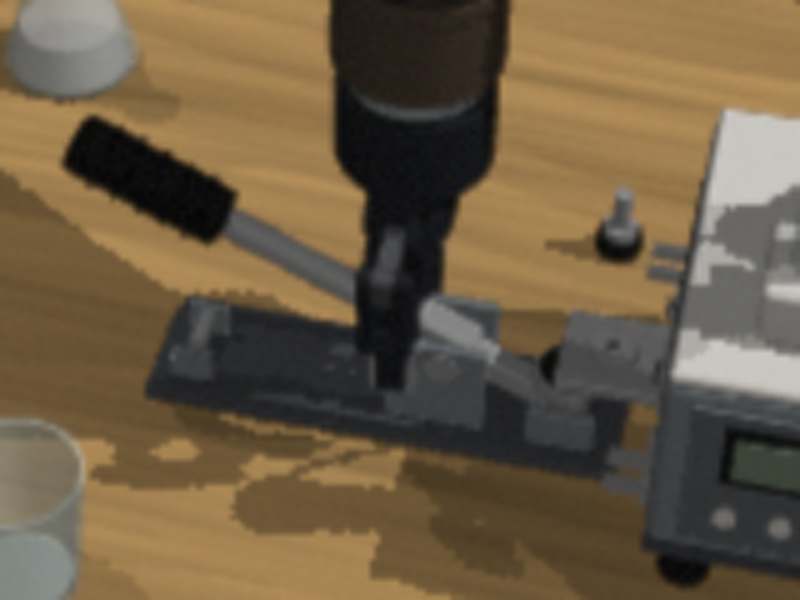

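View pics/wrist6.png

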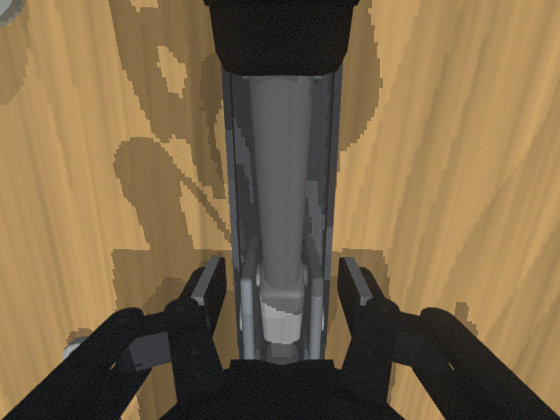

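Request:
jog_arm:
  increments:
    - [0,0,0,0]
    - [0,0,0,0]
    - [0,0,0,0]
    - [0,0,0,0]
    - [0,0,0,0]
    - [0,0,0,0]
  hand: -1

```text
clock: 8.57
position: [558.5, 47.6, 54.1]
ee_rot: [0.724, -0.69, 0.001, -0.0]
contact_force: [-0.6, 1.9, 2.9]
gripper_width: 38.8
```

Run:
```python
from h import *
s=show(); 
for n in ("scene","top","wrist"):
  im=get_image(n); cv2.imwrite(f"pics/{n}7.png",im[:,:,::-1])
crop("pics/scene7.png","pics/s7c.png",220,180,380,300,5)
crop("pics/top7.png","pics/t7c.png",220,160,350,240,6)
```

```text
t 8.57 p [558.5  47.6  54.1] az -87.28 F [-0.6  1.9  2.9] w 38.8 tilt [ 0.002  -0.0019 -1.    ]
```

View pics/s7c.png

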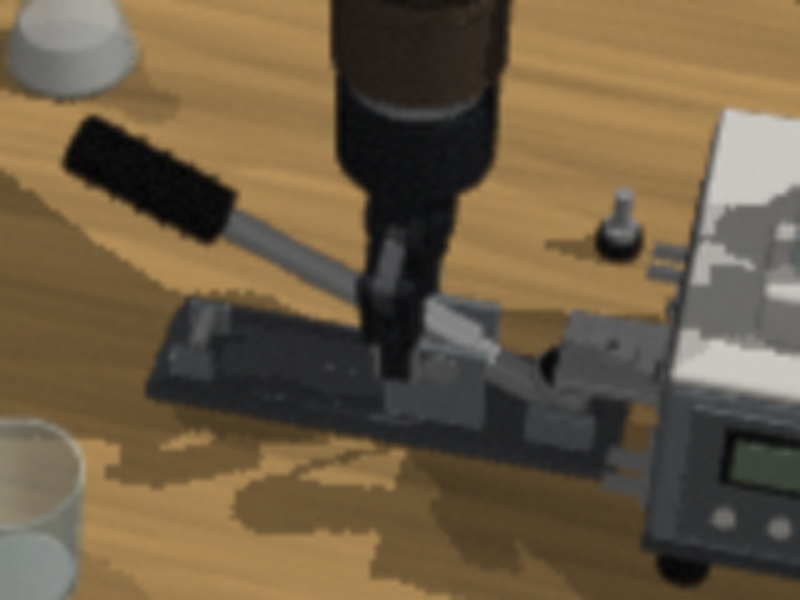

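View pics/t7c.png

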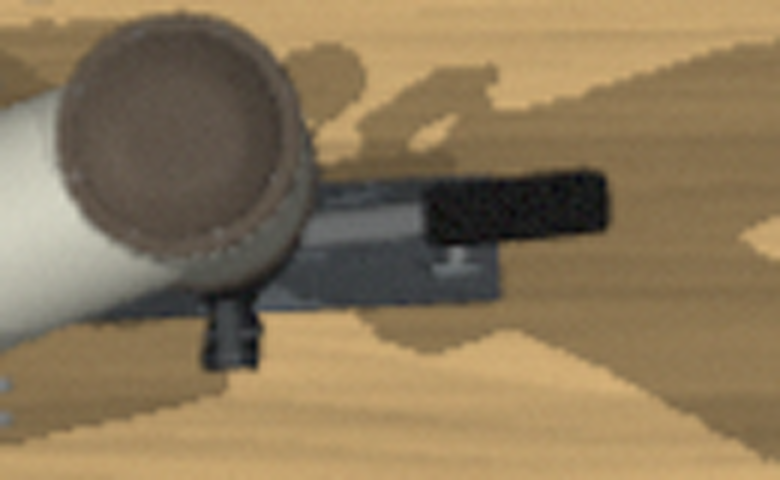

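View pics/wrist7.png

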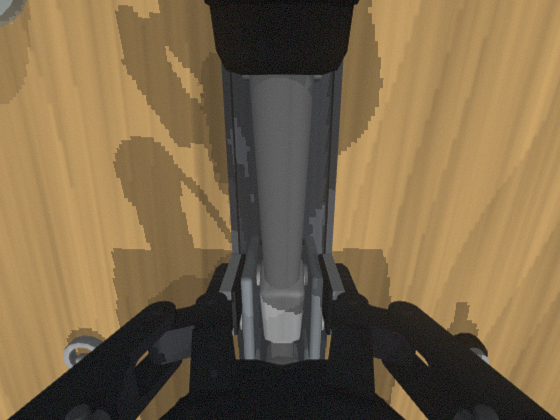

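Run:
```python
from h import *
a=np.radians(92.6); ex=np.array([np.cos(a),np.sin(a)]); ey=np.array([-ex[1],ex[0]])
for p in [(500,300)]:
  w=px2w("top",220+p[0]/6,160+p[1]/6,8)[:2]; print("corner",w,"org",w+150*ex-32*ey)
# handle grip far-end top (rest): end at 210 from pivot, top surface 11 above
for p,s in [((606,172),-14),((608,232),14)]:
  r=210;th=np.radians(26); X=-(r*np.cos(th)-11*np.sin(th)); Z=48+r*np.sin(th)+11*np.cos(th)
  w=px2w("top",220+p[0]/6,160+p[1]/6,Z)[:2]; print("grip end",w,"org",w-X*ex-s*ey)
# scene plate rear near corner (x-150,y-32)
w=px2w("scene",220+147/5,180+392/5,4)[:2]; print("scene corner",w,"org",w+150*ex+32*ey)
w=px2w("scene",220+605/5,180+473/5,4)[:2]; print("scene toe corner",w,"org",w-90*ex+32*ey)
```

```text
corner [532.55084234 -82.85279151] org [557.71345235  68.44440958]
grip end [ 576.76673618 -120.72386805] org [554.43777571  62.37637961]
grip end [ 550.44726003 -121.25061776] org [556.08947552  63.11979357]
scene corner [595.53957668 -76.90534298] org [556.76807022  71.48862687]
scene toe corner [582.5520618  156.30233601] org [554.6676725   64.94336911]
```

Run:
```python
from h import *
plan([557.0,67.8,54],-87.4)
```

```text
shift m [-0.0203  0.0005  0.0001] turn 0.12
```

Request:
jog_arm:
  increments:
    - [-0.004,0,0.0006,0]
    - [-0.008,0,0.0006,0.1]
    - [-0.012,0.0003,0.0006,0.1]
    - [-0.016,0.0005,0.0006,0.1]
    - [-0.0203,0.0005,0.0006,0.1]
    - [-0.0203,0.0005,0.0006,0.1]

```text
clock: 9.48
position: [556.8, 66.2, 54.1]
ee_rot: [0.723, -0.691, 0.002, 0.001]
contact_force: [0.8, -5.8, 6.2]
gripper_width: 38.8
```

Run:
```python
from h import *
s=show(); 
for n in ("scene","top"):
  im=get_image(n); cv2.imwrite(f"pics/{n}8.png",im[:,:,::-1])
crop("pics/scene8.png","pics/s8c.png",300,210,400,290,7)
crop("pics/top8.png","pics/t8c.png",110,140,350,270,3)
```

```text
t 9.47 p [556.8  66.2  54.1] az -87.41 F [ 0.8 -5.8  6.2] w 38.8 tilt [ 0.0011 -0.004  -1.    ]
```

View pics/s8c.png

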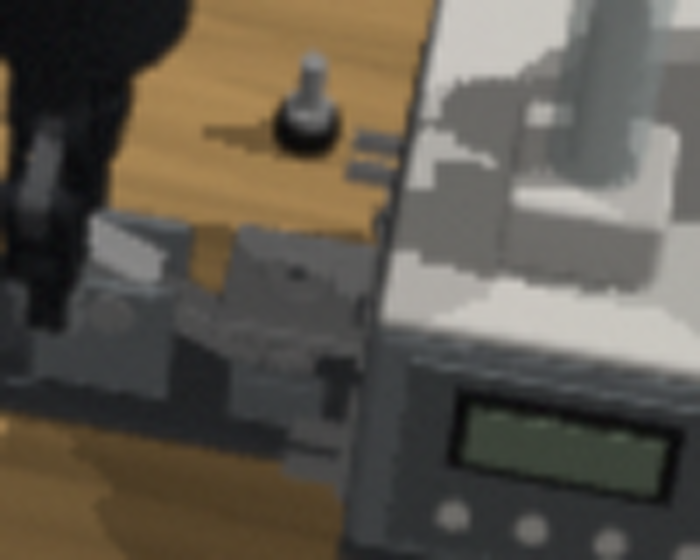

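View pics/t8c.png

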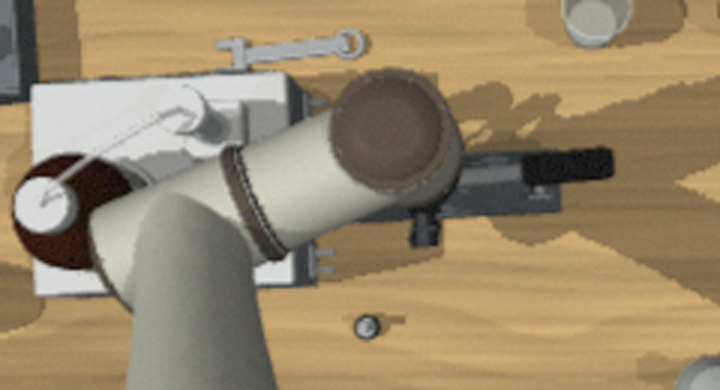

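Request:
jog_arm:
  increments:
    - [-0.0015,0,0.0006,0]
    - [-0.003,0,0.0006,0]
    - [-0.003,0,0.0006,0]
    - [-0.003,0,0.0006,0]

```text
clock: 10.07
position: [556.7, 67.3, 54.1]
ee_rot: [0.723, -0.691, 0.002, 0.002]
contact_force: [1.2, -7.2, 5.7]
gripper_width: 38.3
```

Run:
```python
from h import *
s=show(); 
for n in ("scene","top"):
  im=get_image(n); cv2.imwrite(f"pics/{n}9.png",im[:,:,::-1])
crop("pics/scene9.png","pics/s9c.png",220,190,380,310,5)
crop("pics/top9.png","pics/t9c.png",220,160,350,240,6)
```

```text
t 10.07 p [556.7  67.3  54.1] az -87.44 F [ 1.2 -7.2  5.7] w 38.3 tilt [ 8.e-04 -6.e-03 -1.e+00]
```

View pics/s9c.png

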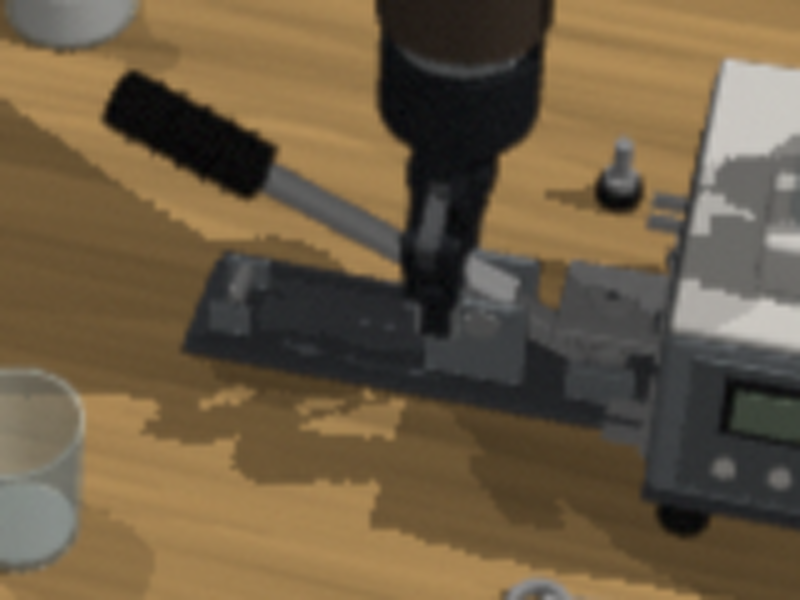

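View pics/t9c.png

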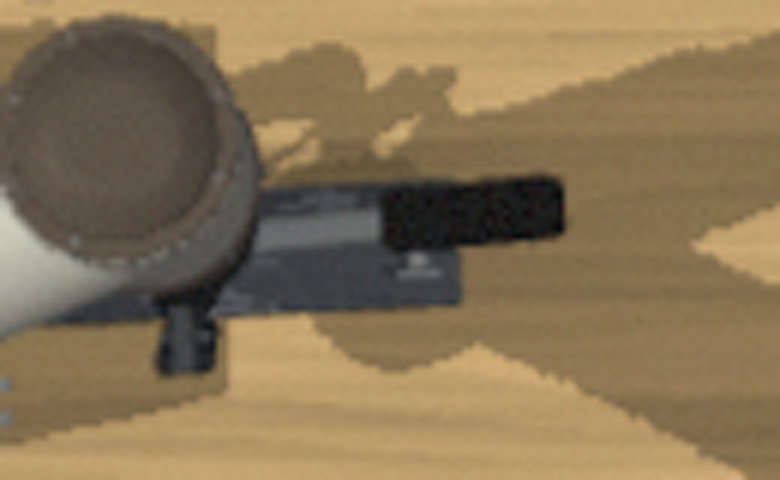

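Run:
```python
from h import *
crop("pics/scene0.png","pics/b0.png",235,215,275,245,18)
crop("pics/scene9.png","pics/b9.png",325,240,365,275,18)
```

```text
(no output)
```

View pics/b0.png

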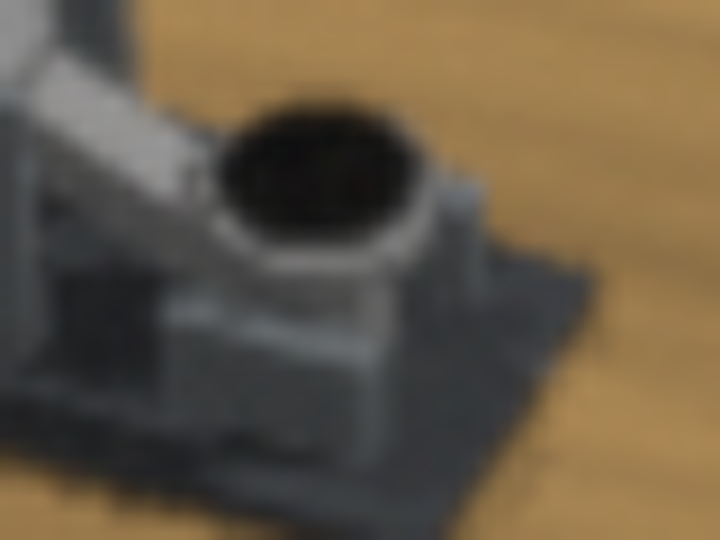

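View pics/b9.png

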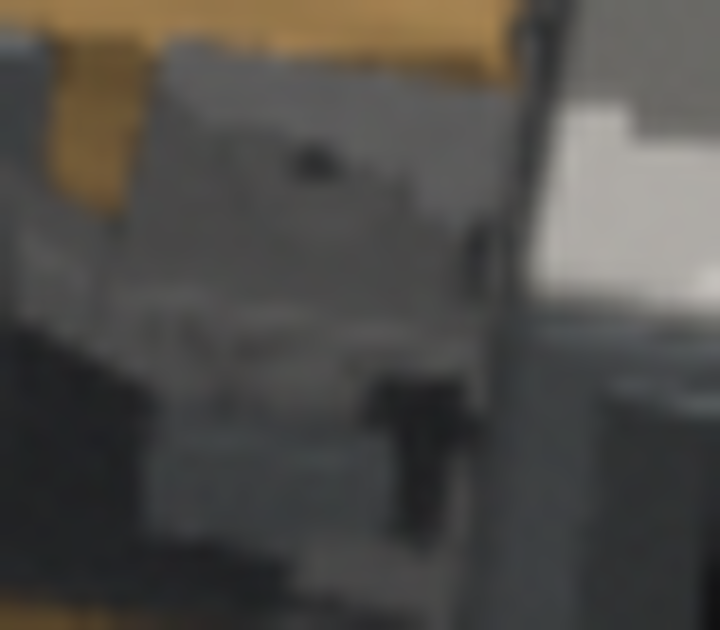

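Run:
```python
from h import *
def E(a):
    a=np.radians(a); ex=np.array([np.cos(a),np.sin(a)]); return ex,np.array([-ex[1],ex[0]])
A=[px2w("scene",235+u/18,215+v/18,30)[:2] for u,v in [(163,315),(372,350)]]
B=[px2w("scene",325+u/18,240+v/18,30)[:2] for u,v in [(148,425),(390,452)]]
print(A,B)
ex,ey=E(84.4); s0=np.array([512.8,-97.0]); sc=px2w("scene",235+318/18,215+175/18,44)[:2]; print("saddle via scene",sc)
fx,fy=E(92.5)
for i in (0,1):
  for s in (s0,sc):
    q=A[i]-s; l=(q@ex,q@ey); print(np.round(l,1),"now saddle",(B[i]-l[0]*fx-l[1]*fy).round(1))
print("boss hole scene",px2w("scene",325+318/18,240+162/18,64))
```

```text
[array([ 535.26740249, -111.75639373]), array([533.51170918, -80.47886725])] [array([576.35607254, 133.7051152 ]), array([571.83518306, 166.02555605])]
saddle via scene [514.85784066 -94.61512103]
[-12.5 -23.8] now saddle [552.  145.1]
[-15.1 -22. ] now saddle [553.7 147.8]
[ 18.5 -19. ] now saddle [553.7 146.8]
[ 15.9 -17.2] now saddle [555.4 149.4]
boss hole scene [554.47371521 149.85967332  64.        ]
```

Request:
jog_arm:
  increments:
    - [-0.002,0,0.0003,0]
    - [-0.0038,0,0.0003,0]
    - [-0.0038,0,0.0003,0]
    - [-0.0038,0,0.0003,0]

```text
clock: 10.68
position: [556.5, 69.4, 54.1]
ee_rot: [0.722, -0.692, 0.003, 0.003]
contact_force: [0.1, -5.6, 4.6]
gripper_width: 38.5
```

Run:
```python
from h import *
s=show(); 
for n in ("scene","top"):
  im=get_image(n); cv2.imwrite(f"pics/{n}10.png",im[:,:,::-1])
crop("pics/top10.png","pics/t10c.png",220,160,350,240,6)
crop("pics/scene10.png","pics/b10.png",325,240,365,275,18)
```

```text
t 10.68 p [556.5  69.4  54.1] az -87.51 F [ 0.1 -5.6  4.6] w 38.5 tilt [ 3.0e-04 -7.6e-03 -1.0e+00]
```

View pics/t10c.png

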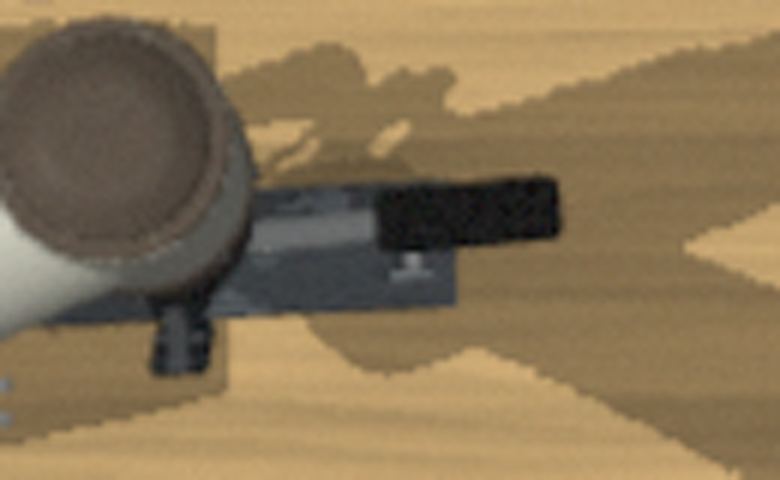

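View pics/b10.png

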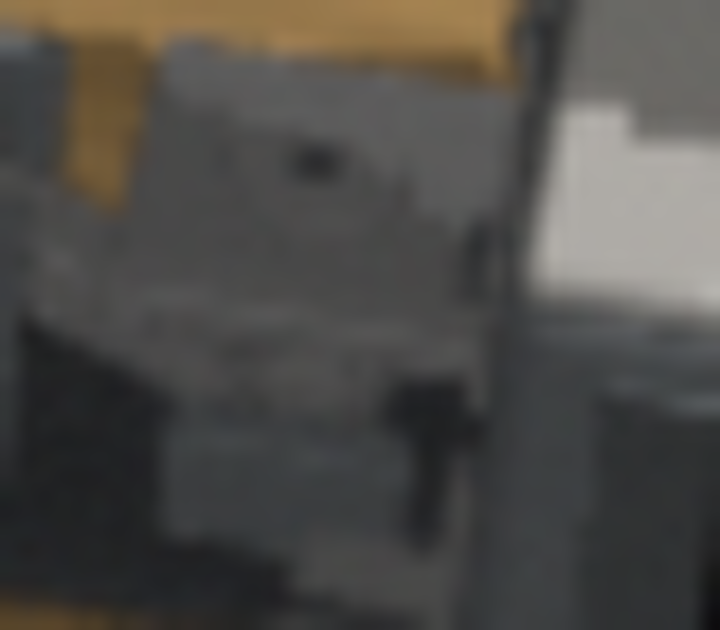

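Request:
jog_arm:
  increments:
    - [0,0,0,0]
    - [0,0,0,0]
    - [0,0,0,0]
    - [0,0,0,0]
    - [0,0,-0.01,0]
    - [0,0,-0.03,0]
    - [0,0,-0.06,0]
    - [0,0,-0.1,0]
    - [0,0,-0.14,0]
    - [0,0,-0.17,0]
  hand: 0.5

```text
clock: 12.02
position: [556.7, 70.9, 227.0]
ee_rot: [0.722, -0.691, 0.003, 0.001]
contact_force: [0.5, 0.9, 0.2]
gripper_width: 64.0
```

Run:
```python
from h import *
s=show(); 
for n in ("scene","top","wrist"):
  im=get_image(n); cv2.imwrite(f"pics/{n}11.png",im[:,:,::-1])
crop("pics/top11.png","pics/t11c.png",220,160,350,240,6)
crop("pics/scene11.png","pics/b11.png",325,240,365,275,18)
```

```text
t 12.03 p [556.7  70.9 227. ] az -87.5 F [0.5 0.9 0.2] w 64.0 tilt [ 0.0031 -0.0066 -1.    ]
```

View pics/t11c.png

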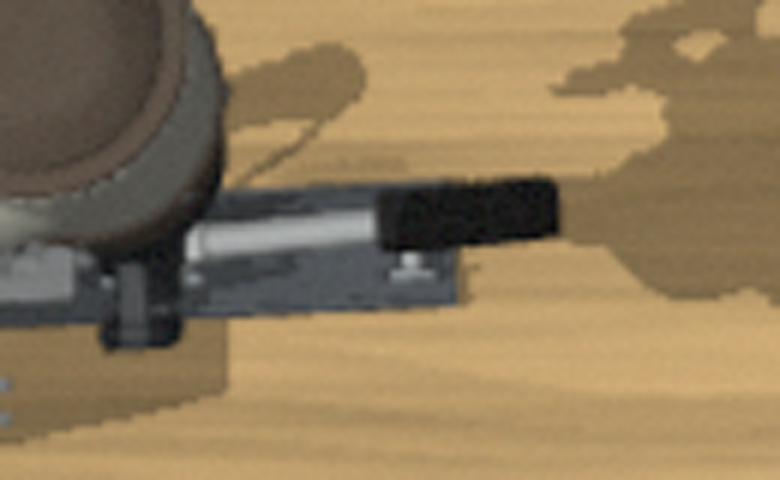

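View pics/b11.png

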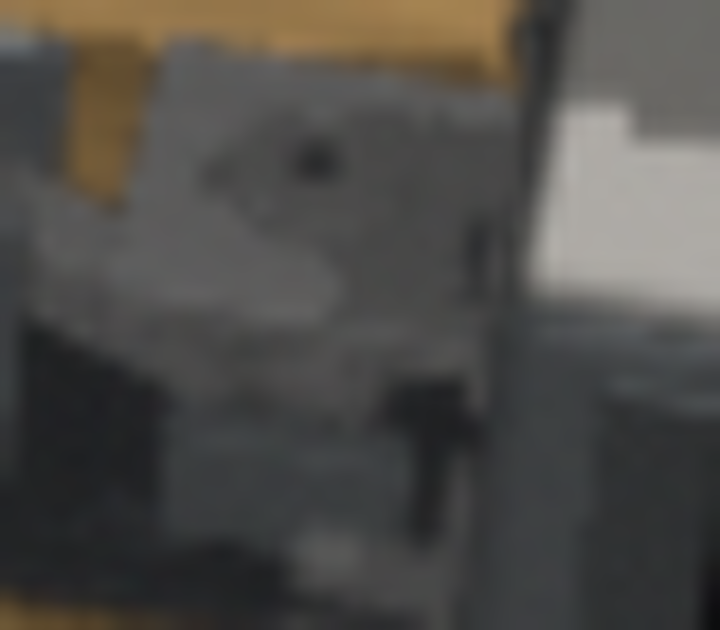

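View pics/wrist11.png

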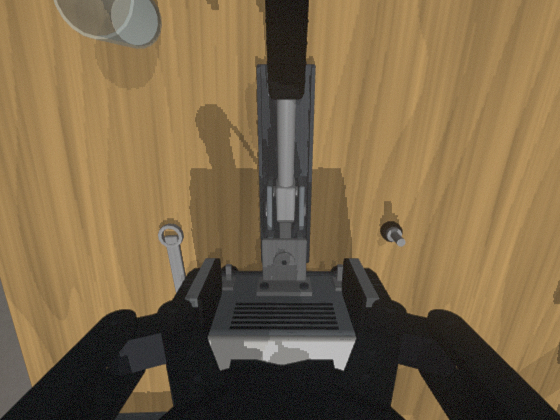

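Run:
```python
from h import *
s=read_state()
plan([562.5,-58,190],-87.5)
o=np.array([556.1,87.9]);a=np.radians(92.5);ex=np.array([np.cos(a),np.sin(a)]); ey=np.array([-ex[1],ex[0]])
def J(x,y,z): return [*(o+x*ex+y*ey),z]
for nm,P in dict(rear_l=J(-150,32,8),rear_r=J(-150,-32,8),toe=J(90,32,8),gf=J(-117,0,113),saddle=J(60,0,64)).items(): print(nm,np.round(w2px("wrist",P,s),1))
a0,b0=(px2w("wrist",257,66,8,s),px2w("wrist",313,66,8,s)); print(a0,b0, "boss",px2w("wrist",284,262,64,s))
w=px2w("top",220+457/6,160+304/6,8)[:2]; print("org from corner",w+150*ex-32*ey)
```

```text
shift m [0.129  0.0005 0.0375] turn -0.01
rear_l [312.4  60. ]
rear_r [252.1  60.2]
toe [306.7 262. ]
gf [282.  85.]
saddle [282.3 262.3]
[589.34004014 -55.15981234   8.        ] [529.59472838 -57.63725081   8.        ] boss [551.61686559 147.38838356  64.        ]
org from corner [556.08325791  89.72915524]
```

Request:
jog_arm:
  increments:
    - [0.02,0,0,0]
    - [0.05,0,0,0]
    - [0.08,0,0.005,0]
    - [0.105,0,0.015,0]
    - [0.12,0,0.028,0]
    - [0.129,0.0005,0.0375,0]
    - [0.129,0.0005,0.0375,0]
    - [0.129,0.0005,0.0375,0]
  hand: -1

```text
clock: 13.18
position: [562.8, -57.5, 190.2]
ee_rot: [0.723, -0.691, 0.004, 0.0]
contact_force: [-0.1, -0.1, 0.2]
gripper_width: 0.2
```

Run:
```python
from h import *
s=show(); 
for n in ("scene","wrist","top"):
  im=get_image(n); cv2.imwrite(f"pics/{n}12.png",im[:,:,::-1])
crop("pics/scene12.png","pics/s12c.png",200,150,380,300,4.4)
crop("pics/top12.png","pics/t12c.png",200,150,330,240,6)
```

```text
t 13.18 p [562.8 -57.5 190.2] az -87.46 F [-0.1 -0.1  0.2] w 0.2 tilt [ 0.0057 -0.0057 -1.    ]
```

View pics/s12c.png

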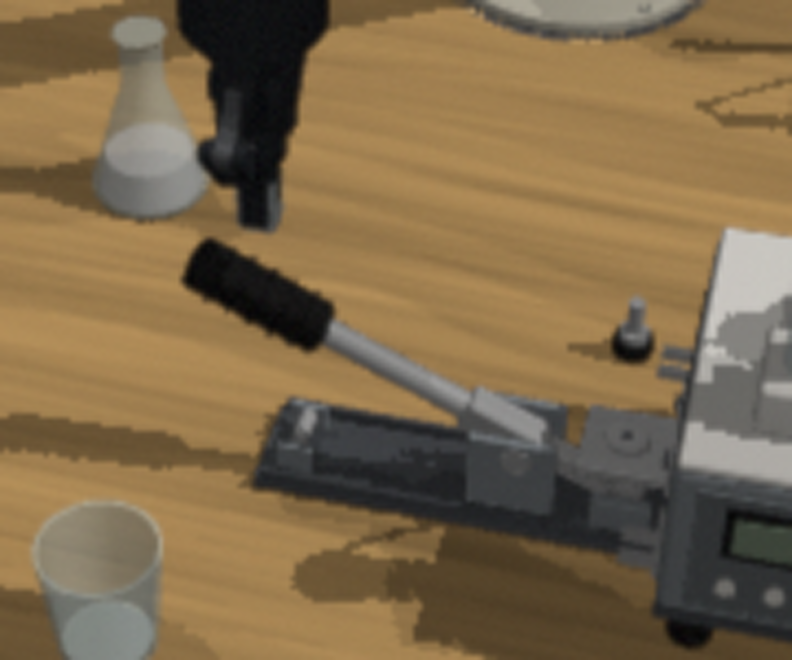

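View pics/t12c.png

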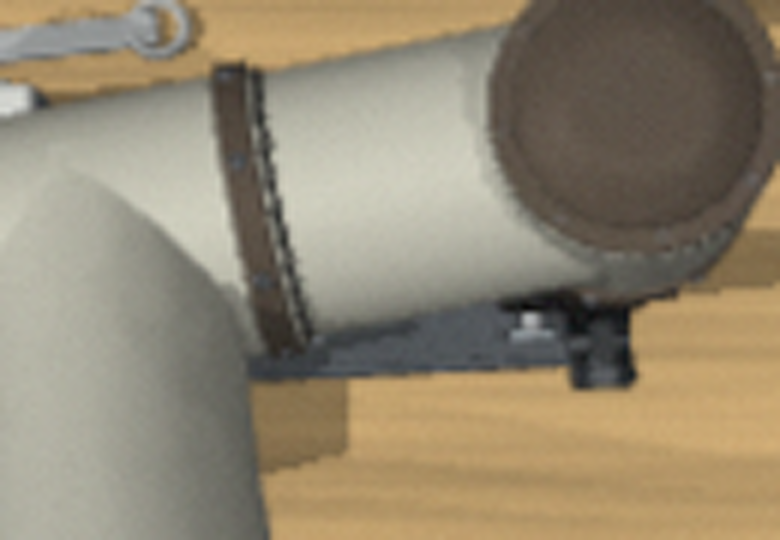

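View pics/wrist12.png

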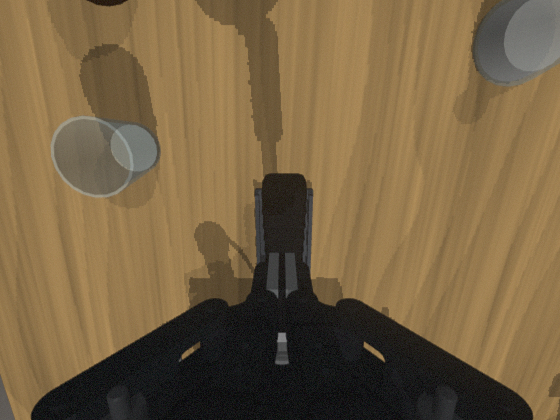

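Request:
jog_arm:
  increments:
    - [0,0,0.015,0]
    - [0,0,0.028,0]
    - [0,0,0.036,0]
    - [0,0,0.039,0]
    - [0.0005,0,0.042,0]
    - [0.0015,0,0.045,0]
    - [0.0025,0,0.047,0]

```text
clock: 14.2
position: [563.6, -60.3, 143.9]
ee_rot: [0.723, -0.691, 0.005, -0.001]
contact_force: [-0.7, -0.6, 2.0]
gripper_width: -0.3
```

Run:
```python
from h import *
s=show(); 
for n in ("scene",):
  im=get_image(n); cv2.imwrite(f"pics/{n}13.png",im[:,:,::-1])
crop("pics/scene13.png","pics/s13c.png",200,150,380,300,4.4)
```

```text
t 14.2 p [563.6 -60.3 143.9] az -87.45 F [-0.7 -0.6  2. ] w -0.3 tilt [ 0.0074 -0.0055 -1.    ]
```

View pics/s13c.png

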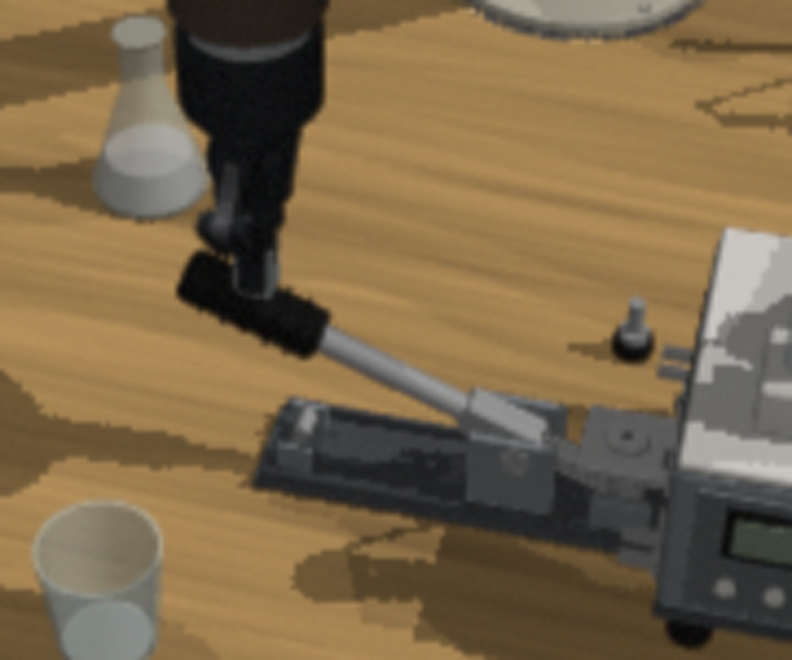

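Request:
jog_arm:
  increments:
    - [0.0022,0,0.005,0]
    - [0.0043,0,0.01,0]
    - [0.0062,0,0.015,0]
    - [0.008,0,0.02,0]
    - [0.0095,0,0.025,0]
    - [0.011,0,0.03,0]
    - [0.0122,0,0.035,0]
    - [0.0133,0,0.04,0]
    - [0.014,0,0.044,0]
    - [0.014,0,0.044,0]

```text
clock: 15.5
position: [564.5, -75.0, 100.5]
ee_rot: [0.723, -0.691, 0.005, -0.0]
contact_force: [-3.3, -0.0, 9.8]
gripper_width: -0.3
```

Run:
```python
from h import *
s=show(); 
for n in ("scene",):
  im=get_image(n); cv2.imwrite(f"pics/{n}14.png",im[:,:,::-1])
crop("pics/scene14.png","pics/s14c.png",200,150,380,300,4.4)
crop("pics/scene14.png","pics/f14.png",325,250,465,320,5.5)
```

```text
t 15.5 p [564.5 -75.  100.5] az -87.43 F [-3.3 -0.   9.8] w -0.3 tilt [ 0.007  -0.0063 -1.    ]
```

View pics/s14c.png

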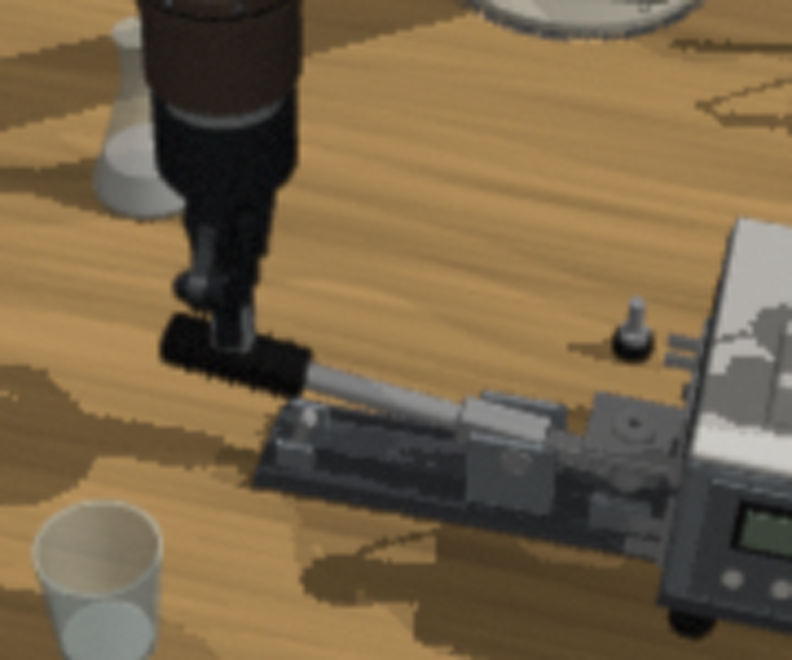

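View pics/f14.png

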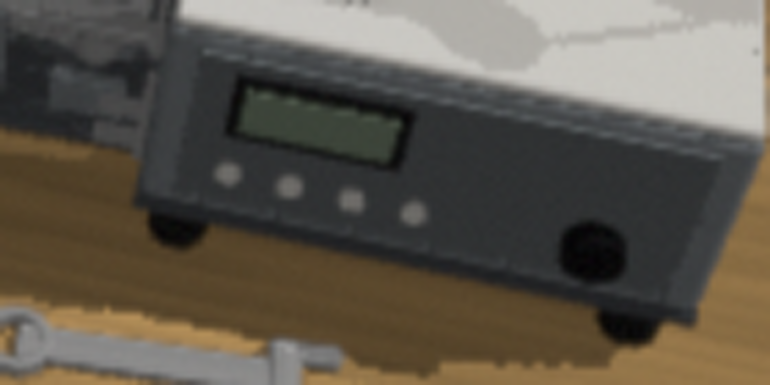

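Request:
jog_arm:
  increments:
    - [-0.0007,0.0005,-0.004,0]
    - [-0.0018,0.0008,-0.009,0]
    - [-0.003,0.001,-0.014,0]
    - [-0.0045,0.001,-0.019,0]
    - [-0.006,0.001,-0.024,0]
    - [-0.0078,0.001,-0.029,0]
    - [-0.0097,0.001,-0.034,0]
    - [-0.0118,0.001,-0.039,0]
    - [-0.014,0.001,-0.044,0]
    - [-0.0165,0.001,-0.049,0]

```text
clock: 16.8
position: [562.4, -58.1, 149.6]
ee_rot: [0.723, -0.691, 0.005, -0.0]
contact_force: [1.1, 1.6, 1.3]
gripper_width: 0.2
```

Run:
```python
from h import *
show()
```

```text
t 16.8 p [562.4 -58.1 149.6] az -87.44 F [1.1 1.6 1.3] w 0.2 tilt [ 0.0069 -0.0062 -1.    ]
```

Request:
jog_arm:
  increments:
    - [-0.001,0,-0.003,0]
    - [-0.002,0,-0.007,0]
    - [-0.002,0,-0.012,0]
    - [-0.002,0,-0.015,0]
    - [-0.002,0,-0.015,0]
    - [-0.002,0,-0.015,0]

```text
clock: 17.55
position: [562.0, -56.1, 164.4]
ee_rot: [0.723, -0.691, 0.004, 0.0]
contact_force: [-0.1, -0.2, -0.3]
gripper_width: 0.1
```

Run:
```python
from h import *
s=show(); 
for n in ("scene","top"):
  im=get_image(n); cv2.imwrite(f"pics/{n}15.png",im[:,:,::-1])
crop("pics/scene15.png","pics/s15c.png",200,150,380,300,4.4)
crop("pics/scene15.png","pics/b15.png",325,240,365,275,18)
a=cv2.imread("pics/scene12.png").astype(int);b=cv2.imread("pics/scene15.png").astype(int)
d=abs(a-b).sum(2); print("scene diff titrator",d[200:330,330:470].mean(),d[200:330,330:470].max(), "jack",d[215:275,255:335].mean())
```

```text
t 17.55 p [562.  -56.1 164.4] az -87.45 F [-0.1 -0.2 -0.3] w 0.1 tilt [ 0.0064 -0.0062 -1.    ]
scene diff titrator 4.605769230769231 86 jack 2.8895833333333334
```

View pics/s15c.png

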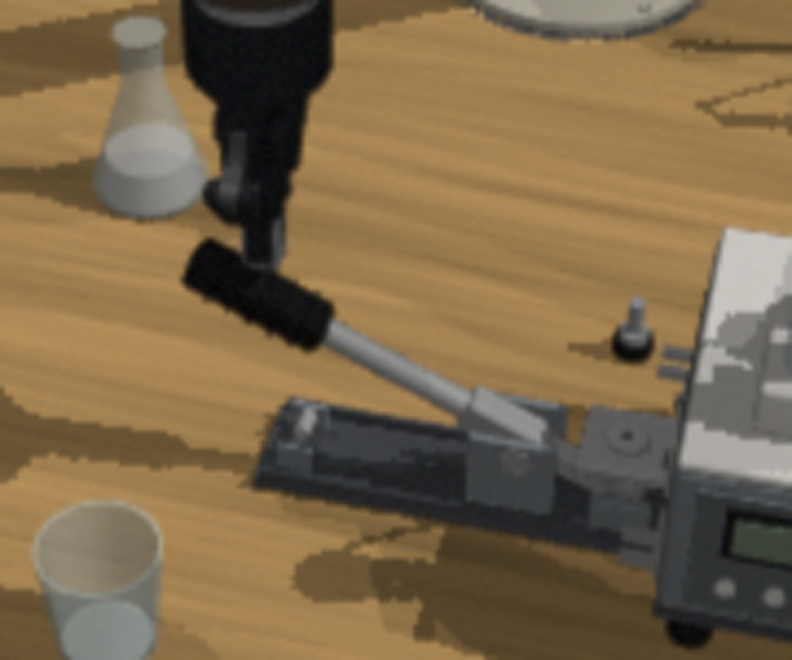

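View pics/b15.png

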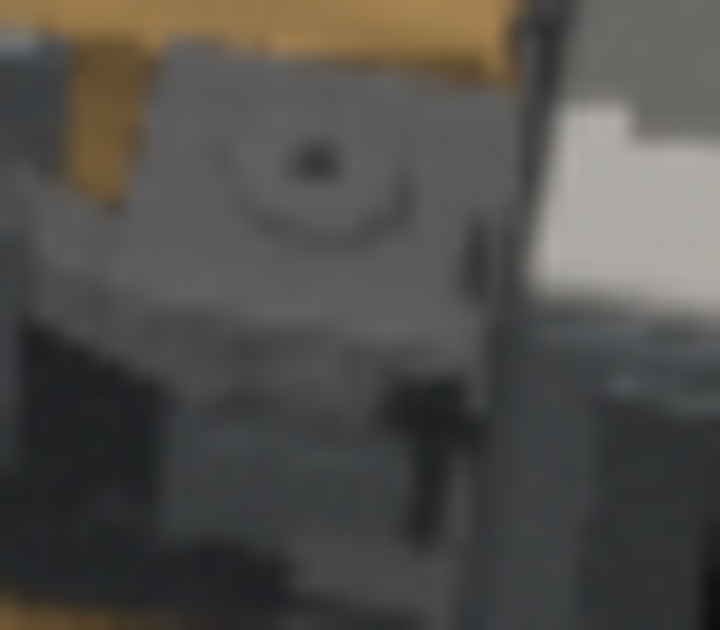

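Request:
jog_arm:
  increments:
    - [0.0015,0,0.011,0]
    - [0.0025,0,0.016,0]
    - [0.005,0,0.022,0]
    - [0.0075,0,0.028,0]
    - [0.01,0,0.034,0]
    - [0.012,0,0.04,0]
    - [0.014,0,0.046,0]
    - [0.0155,0,0.052,0]
    - [0.017,0,0.058,0]
    - [0.0182,0,0.063,0]

```text
clock: 18.9
position: [563.1, -75.1, 102.5]
ee_rot: [0.723, -0.691, 0.005, 0.0]
contact_force: [-3.2, -0.3, 10.3]
gripper_width: 0.1
```

Run:
```python
from h import *
show()
```

```text
t 18.9 p [563.1 -75.1 102.5] az -87.42 F [-3.2 -0.3 10.3] w 0.1 tilt [ 0.0062 -0.0069 -1.    ]
```

Request:
jog_arm:
  increments:
    - [0.0008,0,0.004,0]
    - [0.0015,0,0.008,0]
    - [0.002,0,0.011,0]
    - [0.0024,0,0.014,0]
    - [0.0026,0,0.016,0]
    - [0.0028,0,0.018,0]
    - [0.0028,0,0.018,0]

```text
clock: 19.77
position: [563.1, -77.9, 85.3]
ee_rot: [0.723, -0.691, 0.005, 0.0]
contact_force: [-3.0, 1.4, 10.1]
gripper_width: 0.4
```

Run:
```python
from h import *
s=show(); 
for n in ("scene",):
  im=get_image(n); cv2.imwrite(f"pics/{n}16.png",im[:,:,::-1])
crop("pics/scene16.png","pics/s16c.png",200,150,380,300,4.4)
```

```text
t 19.77 p [563.1 -77.9  85.3] az -87.41 F [-3.   1.4 10.1] w 0.4 tilt [ 0.0061 -0.007  -1.    ]
```

View pics/s16c.png

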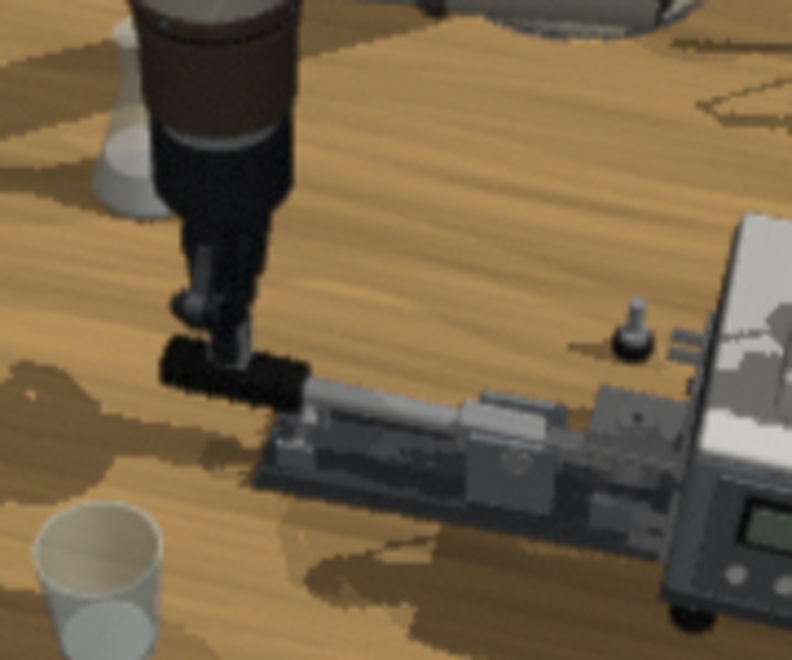

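Request:
jog_arm:
  increments:
    - [0.0001,0,0.001,0]
    - [0.0001,0,0.002,0]
    - [0.0002,0,0.0025,0]

```text
clock: 20.2
position: [563.2, -78.1, 84.4]
ee_rot: [0.723, -0.691, 0.005, 0.0]
contact_force: [-3.8, 2.6, 13.6]
gripper_width: 0.1
```

Request:
jog_arm:
  increments:
    - [0,0,0.001,0]
    - [0,0,0.002,0]
    - [0,0,0.002,0]

```text
clock: 20.58
position: [563.1, -78.1, 84.3]
ee_rot: [0.723, -0.69, 0.005, 0.0]
contact_force: [-4.5, 1.6, 13.9]
gripper_width: -0.1
```

Request:
jog_arm:
  increments:
    - [0,0,0.002,0]
    - [0,0,0.003,0]
    - [0,0,0.0035,0]
    - [0,0,0.0035,0]
    - [0,0,0.0035,0]

```text
clock: 21.2
position: [563.2, -78.1, 83.9]
ee_rot: [0.724, -0.69, 0.006, 0.0]
contact_force: [-7.2, 2.9, 20.3]
gripper_width: 0.3
```

Run:
```python
from h import *
s=show(); 
for n in ("scene","top","wrist"):
  im=get_image(n); cv2.imwrite(f"pics/{n}17.png",im[:,:,::-1])
crop("pics/scene17.png","pics/s17c.png",200,150,380,300,4.4)
crop("pics/scene17.png","pics/f17.png",310,200,470,330,5)
```

```text
t 21.2 p [563.2 -78.1  83.9] az -87.27 F [-7.2  2.9 20.3] w 0.3 tilt [ 0.0075 -0.0082 -0.9999]
```

View pics/s17c.png

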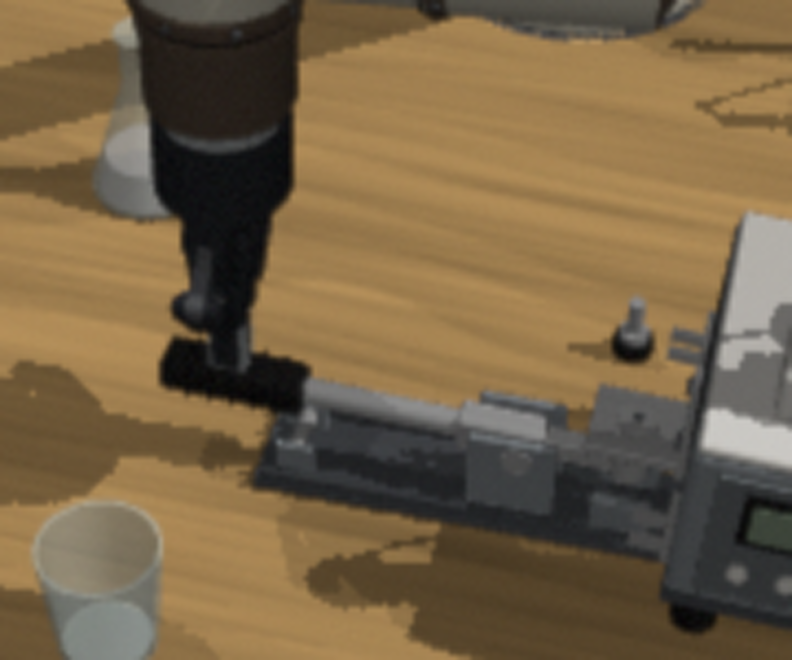

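View pics/f17.png

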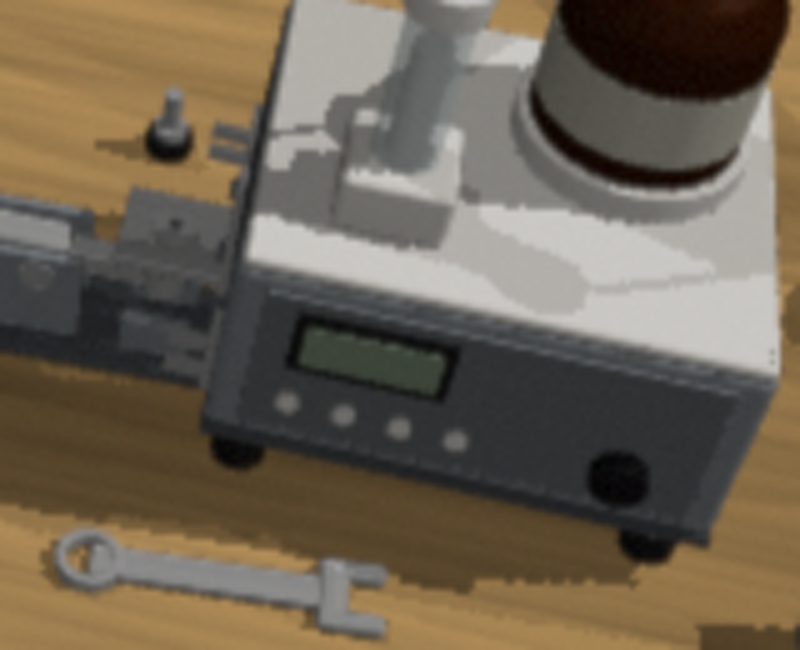

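View pics/top17.png

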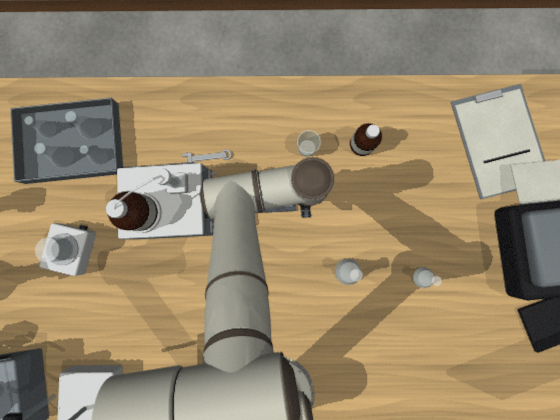

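Request:
jog_arm:
  increments:
    - [0,0.0007,0.003,0]
    - [0,0.0012,0.003,0]
    - [0,0.0012,0.003,0]
    - [0,0.0012,0.003,0]

```text
clock: 21.85
position: [563.1, -78.1, 84.0]
ee_rot: [0.724, -0.69, 0.007, -0.001]
contact_force: [-5.4, 1.8, 18.3]
gripper_width: -0.1
```

Run:
```python
from h import *
s=show(); im=get_image("wrist"); cv2.imwrite("pics/w18.png",im[:,:,::-1])
```

```text
t 21.85 p [563.1 -78.1  84. ] az -87.2 F [-5.4  1.8 18.3] w -0.1 tilt [ 0.0107 -0.0086 -0.9999]
```

View pics/w18.png

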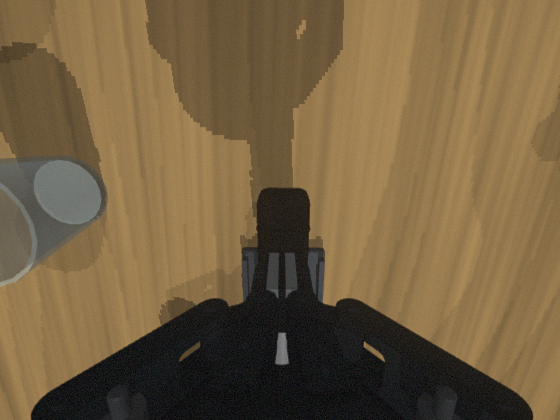

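Fingertips are centred on the grip, which is hard on its stop at a steady 18 N. I'm handing in.

Run:
```python
from h import *
print(job_done()); show()
im=get_image("scene"); cv2.imwrite("pics/end.png",im[:,:,::-1])
```

```text
the job is handed in; nothing more can be done
None
the job is handed in; nothing more can be done
```

The jack is under the lug, the trial pump is done, and the arm is holding the handle down at its stop with the titrator raised. I handed the job in at about 22 s of the 58 s allowed. No verdict was reported, and the camera was closed after hand-in, so there is no picture from after it.

- **Sliding in:** I pinched the jack by its cheeks and slid it flat along the bench with light downward pressure. Partway I moved the grip back and higher on the cheeks to keep the arm's wrist clear of the bottle. The saddle ended within about 1–2 mm of the boss in the scene and top views. The wrist view also put the jack's axis within about 1.5 mm of the boss sideways, but it placed the jack's rear edge about 5 mm further forward than the other cameras. I accepted that difference and did not resolve it.
- **Trial pump:** I pressed the grip down to roughly three-quarters of its travel with about 10 N. The titrator tipped up on its far feet. Letting it back, the handle returned fully up and the case, feet and saddle looked just as they did before the pump. The second near foot (near_foot_b) is hidden from the scene camera, so I inferred that it lifted from the case tipping evenly.
- **Final press:** The grip came to rest with its top 67 mm above the bench, which matches the stated stop height. Beyond that, the force rose from 10 N to about 20 N with almost no further movement. The arm is holding at about 18 N downward with about 5 N of sideways force. I could not remove the sideways force completely, but the fingertips stayed centred on the grip.
- **Other objects:** In the final pictures the jack, the titrator's visible far foot, the spare foot, the spanner, the glassware and the reagent bottle are where they were.

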